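Check both springs of a twin-mirror drawing mount

TASK

Check the springs of the twin-mirror drawing mount. With a fingertip, press its left pad (left as seen from the robot) down until that side's needle points at its steel tab, without running past the tab, keep it there for a second and let it spring back up; then do the same with the right pad. Touch the pads only, not the mirrors, leave the tabs where they are set, and do not shift or pick up the things lying about.

Things in the scene. Friction and masses are not known exactly. Their poses are not given: they have to be found in the camera images.
- mount: Mirror mount fixed to the table: plywood base 390 x 300 x 18 mm with two square aluminium tilt plates side by side (105 mm sides, tops 79 mm above the table), each hinged at its far inner corner. Origin on the table, midway between the mirrors; x to the scales, away from the robot, y left, z up. Base spans x -160 to 230 mm; pads at x -42.5, y +114.5, -114.5; needle pivots x 125, y +75, -75.
- left_mirror (a point): Centre of the face of the round mirror, 56 mm across with its black rim, in the middle of the left tilt plate; its face is 82 mm above the table at rest, 10 mm lower than the pad; its rim is 32 mm from the pad's centre. Not to be touched.
- right_mirror (a point): Centre of the face of the round mirror, 56 mm across with its black rim, in the middle of the right tilt plate; its face is 82 mm above the table at rest, 10 mm lower than the pad; its rim is 32 mm from the pad's centre. Not to be touched.
- left_pad (a point): Centre of the top of the left finger pad: flat aluminium button 26 mm across (flat part 20), 13 mm high, on the near outer corner of the left tilt plate, 120 mm from its tilt axis. Top 92 mm above the table at rest. Pressed down it gives from about 3 N, about 9 N at 21 mm, stop at about 28 mm; springs back when released. The other pad does not move with it. z up.
- right_pad (a point): Centre of the top of the right finger pad: flat aluminium button 26 mm across (flat part 20), 13 mm high, on the near outer corner of the right tilt plate, 120 mm from its tilt axis. Top 92 mm above the table at rest. Pressed down it gives from about 3 N, about 9 N at 21 mm, stop at about 28 mm; springs back when released. The other pad does not move with it. z up.
- left_corner (a joint): Tilt of the left plate about its hinge, rad: 0 at rest, grows as the left pad is pressed down (pad travel is about 120 mm x the value; the needle turns 6 x the value); stop at 0.24.
- right_corner (a joint): Tilt of the right plate about its hinge, rad: 0 at rest, grows as the right pad is pressed down (pad travel is about 120 mm x the value; the needle turns 6 x the value); stop at 0.24.
- left_tip (a point): Tip of the left needle, a black bar 3 mm wide, 65 mm long from its pivot, level, 27 mm above the table over the white scale strip on the mount's far side. As the left pad is pressed the tip swings outwards (anticlockwise from above), about 3.25 mm per mm of pad travel. x along the needle outwards, z up.
- right_tip (a point): Tip of the right needle, a black bar 3 mm wide, 65 mm long from its pivot, level, 27 mm above the table over the white scale strip on the mount's far side. As the right pad is pressed the tip swings outwards (clockwise from above), about 3.25 mm per mm of pad travel. x along the needle outwards, z up.
- left_mark (a point): Set mark of the left scale: middle of the inner edge of a dark steel tab (16 by 16 mm, 9 mm high), on the circle that the needle tip follows (65 mm from its pivot), 27 mm above the table. x outwards along the radius, y along the circle (the tip, coming from the mount's middle, nears it moving along +y), z up. The tab's place varies: it needs the pad pressed 11 to 21 mm.
- right_mark (a point): Set mark of the right scale: middle of the inner edge of a dark steel tab (16 by 16 mm, 9 mm high), on the circle that the needle tip follows (65 mm from its pivot), 27 mm above the table. x outwards along the radius, y along the circle (the tip, coming from the mount's middle, nears it moving along -y), z up. The tab's place varies: it needs the pad pressed 11 to 21 mm.
- eraser: Grey putty-coloured eraser, 42 by 30 by 18 mm, lying on the mount's base near its near left corner; origin under its centre. Listed so that it is left alone.
- sharpener: Round black pencil sharpener, 30 mm across, 22 mm high, on the mount's base near its near right corner; origin under its centre. Listed so that it is left alone.
- pencil_a: Dark pencil, 150 mm long, 7.5 mm thick, on the near edge of the mount's base; origin under its middle, x along it. Listed so that it is left alone.
- pencil_b: Dark pencil, 170 mm long, 7.5 mm thick, on the table right of the mount; origin under its middle. Listed so that it is left alone.
- grey_bin: Grey open plastic bin, 240 by 130 by 85 mm high, at the right; origin under its centre. Listed so that it is left alone.
- tape_roll: Roll of blue tape lying flat, 96 mm across, 24 mm high, at the left; origin under its centre. Listed so that it is left alone.
- ink_jar: Jar with a black cap, 56 mm across, 75 mm high, left of the mount; origin under its centre. Listed so that it is left alone.
- mug: White mug, 80 mm across, 95 mm high, right of the mount; origin under its centre. Listed so that it is left alone.

How it is judged:
By the outcome, as a careful person would: the job done as asked, in the order asked, and still so for the second after the job is handed in, with the robot touching nothing.
It also fails if it takes over 43 s, if anything falls off the work surface, if the arm or the gripper's body presses on something with over 40 N, if the wrist force passes 120 N, or if a joint passes its speed limit or range.

ROBOT

A 6-joint arm with a two-finger parallel gripper is mounted at the origin on the work surface. World frame = base frame: x ahead of the robot, y to its left, z up, the work surface at z = 0. Lengths are in m, angles in rad, forces in N, time in s.
With the tool pointing down it reaches from about 0.3 to 0.875 m from the base axis. Payload 6.4 kg.
Tool frame: the origin (TCP) lies midway between the tips of the shut fingers; the grasp point (between the pads) lies 19 mm behind it (grasp_offset is the distance from the TCP to the grasp point, in m); z points along the fingers, y is the line along which they close (so a half turn about z gives the same grasp; the last joint's range is limited). The gripper opens to 85 mm and grips with 20 to 120 N. Pads are 22 mm wide; open, the fingers measure 114 mm over their backs; the gripper's body (76 mm by 85 mm) begins 54 mm behind the grasp point. The pads swing forward as they close: fully open they stand 13 mm farther back than shut.
Start: joints at [-1.392, 0.181, 1.607, -0, 1.354, -0.206], TCP at [0.216, -0.533, 0.198] pointing down, gripper open.
Joint ranges: [-2.99, 2.99], [-0.89, 2.07], [0.3, 2.58], [-1.14, 4.28], [0, 2.63], [-3.12, 3.12]. Speed limits (rad/s): [2.57, 2.57, 3.01, 3.14, 3.14, 3.14].

INTERFACE

Orientations are given as a unit quaternion [w, x, y, z].
In Python, from bench import * gives the robot as it stands. The module is installed in compiled form; this text tells all that it offers.
- The arm moves only by the tool servo_tool, never from a script. Its argument "commands" is text: rows parted by semicolons, each of 7 numbers parted by spaces: the turn, a rotation vector about the tool's x, y, z in rad, then the shift along the tool's x, y, z in mm, then the opening, from 0 (shut) to 1 (fully open). In form: wx wy wz dx dy dz claw; .... A call has 1 to 5 rows; each row shifts and turns the commanded pose from where the row before left it, along the tool's axes as they then stand; what a row does not reach is not made up. A row lasts 1/8 s, in which the tool goes at most 62.5 mm and 10.7 degrees, less where a joint would pass 70% of its speed; a pose out of reach is approached as far as the arm can. A call with a gripper value outside its range is refused whole. The fingers move at their own pace and stop on an object; the grip force is fixed at half the most. Time passes only in rows, so rows that do not move let the fingers close. It gives the time, the measured TCP pose, the force, the opening and the grip force at its end, in the units of the state.
- get_obs(): the state, without advancing time (a new reading comes with each control period).
- camera(name): name is "side" or "top" or "wrist"; returns the picture (480x640x3 uint8, blue, green, red); there is no depth.
- calibration(name): a dict with "fx", "fy", "cx", "cy" (pixels), "R" (3x3) and "t" (3): a world point X has camera coordinates R X + t. Camera axes: x right, y down, z forward; pixel columns grow to the right and rows downward; lengths in m; the calibration is good to about 2 mm. The wrist camera is an equidistant fisheye: a pixel r from the principal point sees the ray r / f radians off the axis. A picture is of the moment at which its call begins: read the wrist's pose just before it. calibration takes no time and is no camera call; for the wrist camera it gives the pose at the moment of the call.
- hand_in(): hands the job in; it is judged then, once.
The state is a dict: "time_s": time; "q": joint angles; "dq": joint speeds; "joint_efforts": joint torques, N m; "eef_pos": TCP position; "eef_rot": TCP orientation; "wrist_force": force on the tool from outside, world axes, zero at the start; "torque": the same for the moment, N m; "opening": opening from 0.0 (shut) to 1.0 (fully open); "grasp_force": force on a finger pad.
Only numpy, scipy, OpenCV 4.12 (cv2) and the standard library are available. Lean on these libraries where they do the work, as an engineer would, in place of code of your own. Each camera call takes 0.05 s, during which the arm holds its last target. There are 200 camera calls.

## Working session

There is one attempt and no reset: what is moved stays moved. The work goes in short steps, Python scripts to look and compute and a tool call to move; the robot and the scene stay as the last step left them, time stands still between calls to the robot, and variables do not carry over. Pictures are saved under pics/ and viewed, at most 10 in all, crops included, and the job is handed in when it is done.

Besides the shell and the picture viewer there is one more tool, called after "Request:" as name(argument=value, ...), one argument or row to a line, values as JSON. servo_tool: Moves the arm, as the interface text tells. Its arguments: {"type":"object","properties":{"commands":{"type":"string"}},"required":["commands"]}

```bash
mkdir -p pics
python3 - <<'E'
from bench import *
import cv2,numpy as np
for n in("top","side"):
    im=camera(n);cv2.imwrite(f"pics/{n}0.png",im);c=calibration(n);print(n,c["fx"],c["cx"],c["cy"],np.round(c["R"],4).tolist(),np.round(c["t"],4))
o=get_obs();print(o["time_s"],o["eef_pos"],o["eef_rot"],o["wrist_force"])
E
```

```text
top 566.6424143305912 325.4549729980516 235.52237889568917 [[-0.0003, -0.9998, -0.0206], [-0.9923, 0.0028, -0.1235], [0.1235, 0.0204, -0.9921]] [-0.0228  0.5739  1.3698]
side 472.8959391927317 325.20614980045883 237.07190994555188 [[-0.9677, -0.2514, 0.0209], [-0.1776, 0.6198, -0.7644], [0.1792, -0.7434, -0.6444]] [0.5142 0.2028 1.0448]
0.1 [ 0.21573523 -0.53240419  0.19688063] [-7.95099958e-04  9.81550291e-01  1.91202497e-01 -4.71446055e-06] [ 0.47176082 -0.96058407  0.21571715]
```

View pics/top0.png

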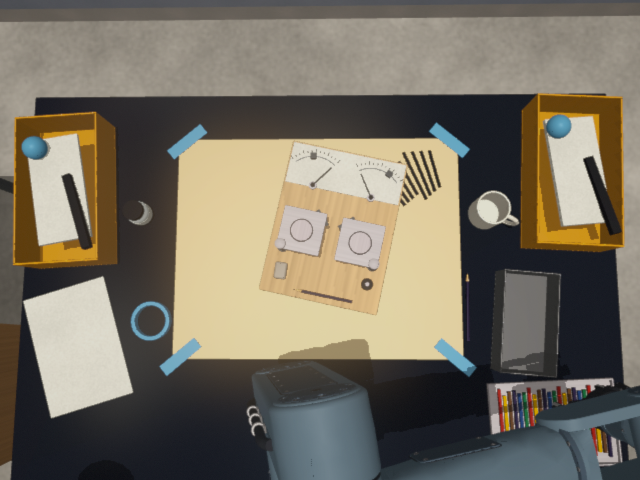

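View pics/side0.png

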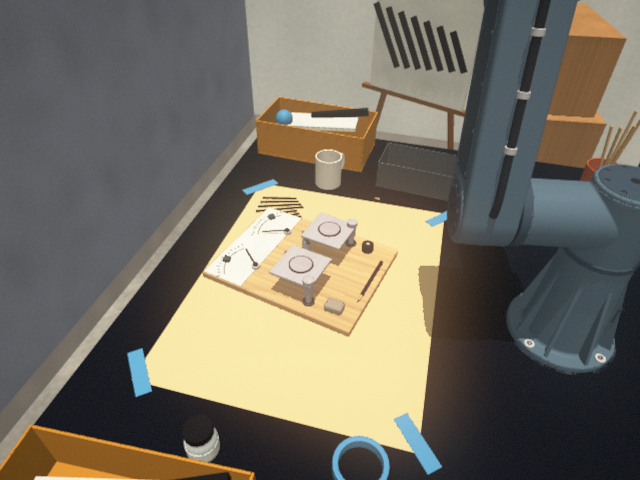

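The top view shows the mount rotated clockwise. Its base corners are near (294,141), (411,165), (377,314) and (260,290). The pads are near (281,244) and (374,264), the needle pivots near (313,185) and (371,197), and the tabs near (313,155) and (389,174). I'll zoom in next.

Run:
```python
import cv2,numpy as np
t=cv2.imread("pics/top0.png")
a=cv2.resize(t[135:215,275:415],None,fx=5.5,fy=5.5,interpolation=cv2.INTER_CUBIC)[:,:780]
cv2.imwrite("pics/z1.png",a)
b=cv2.resize(t[195:320,250:400],None,fx=4.8,fy=4.8,interpolation=cv2.INTER_CUBIC)
cv2.imwrite("pics/z2.png",b)
```

```text
(no output)
```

View pics/z1.png

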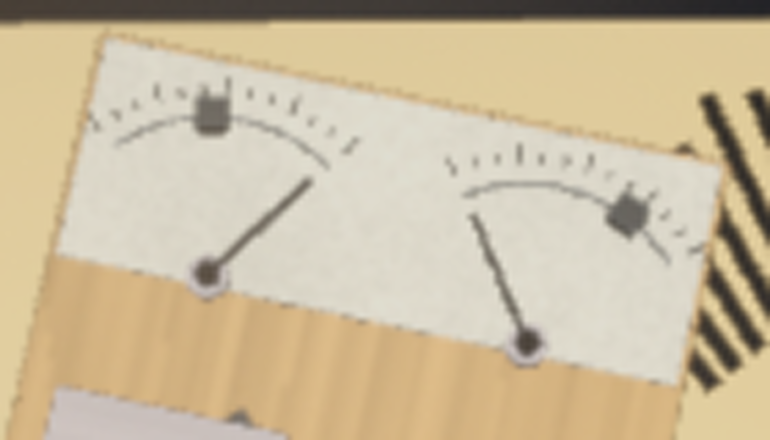

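View pics/z2.png

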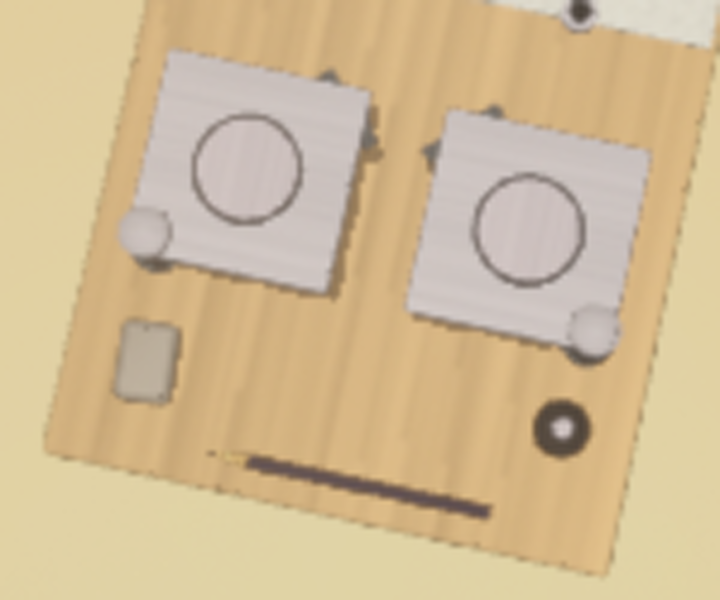

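The zooms show both needles at rest, pointing inwards. The left tab is at about (313.4,155.8) and the right at (388.9,173.8). Both pads are clear.

```bash
cat > h.py <<'E'
from bench import *
import cv2,numpy as np
def ray(n,p,z):
    c=calibration(n);R=np.array(c["R"]);t=np.array(c["t"])
    d=R.T@np.array([(p[0]-c["cx"])/c["fx"],(p[1]-c["cy"])/c["fy"],1]);C=-R.T@t
    return C+d*(z-C[2])/d[2]
def proj(n,X):
    c=calibration(n);v=np.array(c["R"])@X+np.array(c["t"]);return np.array([c["fx"]*v[0]/v[2]+c["cx"],c["fy"]*v[1]/v[2]+c["cy"]])
E
python3 - <<'E'
from h import *
z1=lambda x,y:((x+.5)/5.5+275-.5,(y+.5)/5.5+135-.5)
z2=lambda x,y:((x+.5)/4.8+250-.5,(y+.5)/4.8+195-.5)
pl=ray("top",z2(146,232),.092);pr=ray("top",z2(593,330),.092)
print("pads",pl,pr,np.linalg.norm(pl-pr))
cs=np.array([ray("top",p,.018) for p in((294,141),(411.,165),(377,314),(260,290))]);print(cs)
vl=ray("top",z1(207,273),.03);vr=ray("top",z1(526,343),.03);print("piv",vl,vr,np.linalg.norm(vl-vr))
tl=ray("top",z1(310,180),.027);tr=ray("top",z1(474,216),.027)
ml=ray("top",z1(212,115),.027);mr=ray("top",z1(627,214),.027)
mid=(pl+pr)/2;y=(pl-pr)/np.linalg.norm(pl-pr);yaw=np.arctan2(-y[0],y[1]);print("yaw pads",yaw,"piv",np.arctan2(-(vl-vr)[0],(vl-vr)[1]))
a=lambda u,v:np.degrees(np.arctan2(*(u-v)[1::-1]))
for v,t,m in((vl,tl,ml),(vr,tr,mr)):
    d=a(m,v)-a(t,v);print(a(t,v)-np.degrees(yaw),a(m,v)-np.degrees(yaw),np.linalg.norm(t-v),np.linalg.norm(m-v),"travel mm",np.radians(abs(d))/6*120)
for p in(pl,pr):print("side px",proj("side",p))
for o in(get_obs(),):
    from scipy.spatial.transform import Rotation as Rr
    w=o["eef_rot"];R=Rr.from_quat([w[1],w[2],w[3],w[0]]);print(R.as_matrix().round(3))
    for p in(pl,pr):print("tool shift mm",R.inv().apply(p-o["eef_pos"])*1000)
E
```

```text
pads [0.54937098 0.08325955 0.092     ] [ 0.50031365 -0.13743383  0.092     ] 0.22608005328879494
[[ 0.82077845  0.05734481  0.018     ]
 [ 0.75607854 -0.24089595  0.018     ]
 [ 0.38086522 -0.15028664  0.018     ]
 [ 0.43999595  0.13951222  0.018     ]]
piv [0.70485379 0.00970131 0.03      ] [ 0.67164598 -0.13585475  0.03      ] 0.14929610002716903
yaw pads -0.2187309690251715 piv -0.22430532490223395
-34.43988279115523 11.015903905805718 0.06464406975614222 0.07510852383642058 travel mm 15.867062838924133
33.57896965955361 -25.32819693709144 0.06430576198442758 0.07672046799748121 travel mm 20.56248020264557
side px [308.37177474 277.11815962]
side px [351.94182152 220.39061587]
[[ 0.927  0.375 -0.   ]
 [ 0.375 -0.927  0.002]
 [ 0.    -0.002 -1.   ]]
tool shift mm [ 540.29969051 -445.25362636  105.73582698]
tool shift mm [ 411.99206488 -259.11057477  105.40712304]
```

Request:
servo_tool(
  commands="0 0 0 20 -16 0 0;0 0 0 40 -33 0 0;0 0 0 40 -33 0 0;0 0 0 40 -33 0 0;0 0 0 40 -33 0 0",
)

```text
time_s: 0.72
eef_pos: [0.3275, -0.3265, 0.1973]
eef_rot: [-0.0, 0.982, 0.191, -0.0]
wrist_force: [1.2, 0.3, -0.2]
opening: 0.003
grasp_force: 0.0
```

Request:
servo_tool(
  commands="0 0 0 40 -33 0 0;0 0 0 40 -33 0 0;0 0 0 40 -33 0 0;0 0 0 40 -33 0 0;0 0 0 40 -33 0 0",
)

```text
time_s: 1.35
eef_pos: [0.451, -0.0985, 0.1976]
eef_rot: [0.0, 0.982, 0.191, -0.0]
wrist_force: [0.6, -0.8, 0.7]
opening: -0.003
grasp_force: 0.0
```

Request:
servo_tool(
  commands="0 0 0 40 -33 0 0;0 0 0 40 -33 20 0;0 0 0 40 -33 30 0;0 0 0 20 -17 20 0;0 0 0 0 0 10 0",
)

```text
time_s: 1.98
eef_pos: [0.536, 0.0616, 0.1158]
eef_rot: [-0.001, 0.981, 0.193, -0.001]
wrist_force: [-0.2, -0.4, 0.5]
opening: 0.002
grasp_force: 0.0
```

```bash
cat >> h.py <<'E'
from scipy.spatial.transform import Rotation as Rr
def shift(P):
    o=get_obs();w=o["eef_rot"];R=Rr.from_quat([w[1],w[2],w[3],w[0]])
    print(o["time_s"],o["eef_pos"].round(4) if hasattr(o["eef_pos"],"round") else o["eef_pos"],np.round(o["wrist_force"],2),o["opening"],R.as_matrix()[:,2].round(4),"shift",(R.inv().apply(np.array(P)-o["eef_pos"])*1000).round(1))
E
python3 - <<'E'
from h import *
shift([.550,.0846,.092])
s=camera("side");t=camera("top")
a=cv2.resize(s[170:330,200:400],None,fx=3,fy=3,interpolation=cv2.INTER_CUBIC)
b=cv2.resize(t[135:295,255:315+100],None,fx=3,fy=3,interpolation=cv2.INTER_CUBIC)[:, :]
c=np.zeros((480,790,3),np.uint8);c[:,:390]=cv2.resize(a,(600,480))[:,105:495];c[:,395:790]=b[:,:395]
cv2.imwrite("pics/l1.png",c)
E
```

```text
1.975 [0.536  0.0616 0.1158] [-0.21 -0.38  0.48] 0.0016360369232910007 [-2.9e-03  5.0e-04 -1.0e+00] shift [ 21.8 -15.9  23.8]
```

View pics/l1.png

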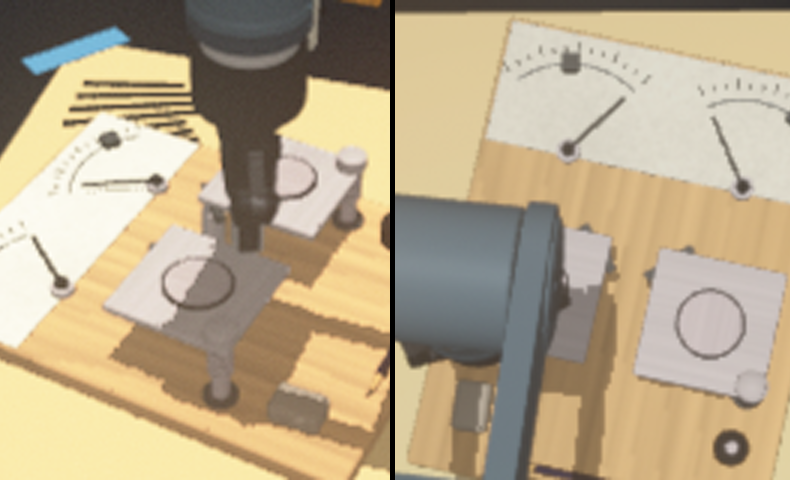

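The side crop shows the shut fingertips about 25 mm short of the left pad, above the plate. The top view keeps both scales visible. I'll move over the pad and write the needle gauge.

Request:
servo_tool(
  commands="0 0 0 11 -8 0 0;0 0 0 11 -8 0 0;0 0 0 0 0 8 0;0 0 0 0 0 0 0",
)

```text
time_s: 2.58
eef_pos: [0.5505, 0.0829, 0.1089]
eef_rot: [-0.0, 0.982, 0.191, -0.001]
wrist_force: [0.4, 0.3, 0.1]
opening: 0.002
grasp_force: 0.0
```

```bash
cat >> h.py <<'E'
PIV={"l":(.70485,.0097),"r":(.67165,-.13585)}
def gauge(k,im):
    """needle and tab angle (deg, seen from the pivot) in the top picture, darkness-weighted"""
    g=255.-cv2.cvtColor(im,cv2.COLOR_BGR2GRAY)
    v=np.array(PIV[k]);th=np.radians(np.arange(-75,50,.25))
    def prof(r0,r1):
        s=[]
        for a in th:
            P=[proj("top",np.array([v[0]+r*np.cos(a),v[1]+r*np.sin(a),.027])) for r in np.arange(r0,r1,.002)]
            P=np.float32(P)[None];s.append(cv2.remap(g.astype(np.float32),P[...,0],P[...,1],cv2.INTER_LINEAR).mean())
        return np.array(s)
    def peak(s,w):
        s=s-np.median(s);i=s.argmax() if w<6 else np.convolve(s,np.ones(40),"same").argmax()
        m=abs(np.degrees(th-th[i]))<w;q=np.clip(s,0,None)*m;q[q<.3*q.max()]=0
        return float((np.degrees(th)*q).sum()/q.sum())
    n=peak(prof(.022,.054),5);t=peak(prof(.068,.080),11)
    print(k,"needle",round(n,2),"tab",round(t,2),"pad mm to go",round(np.radians((t-n)*(1 if k=="l" else -1))*20,2))
E
python3 - <<'E'
from h import *
t=camera("top");gauge("l",t);gauge("r",t)
shift([.550,.0846,.092])
s=camera("side")
cv2.imwrite("pics/l2.png",cv2.resize(s[230:330,240:380],None,fx=5,fy=5,interpolation=cv2.INTER_CUBIC))
E
```

```text
Traceback (most recent call last):
  File "h.py", line 28, in gauge
    n=peak(prof(.022,.054),5);t=peak(prof(.068,.080),11)
           ~~~~^^^^^^^^^^^
  File "h.py", line 21, in prof
    P=[proj("top",np.array([v[0]+r*np.cos(a),v[1]+r*np.sin(a),.027])) for r in np.arange(r0,r1,.002)]
       ~~~~^^^^^^^^^^^^^^^^^^^^^^^^^^^^^^^^^^^^^^^^^^^^^^^^^^^^^^^^^^
  File "h.py", line 8, in proj
    c=calibration(n);v=np.array(c["R"])@X+np.array(c["t"]);return np.array([c["fx"]*v[0]/v[2]+c["cx"],c["fy"]*v[1]/v[2]+c["cy"]])
ValueError: time passes only in moves, steps and waits
```

```bash
sed -i 's/^import cv2,numpy as np/import cv2,numpy as np,functools\ncalibration=functools.lru_cache(calibration)/' h.py
python3 - <<'E'
from h import *
t=camera("top");cv2.imwrite("pics/t2.png",t);gauge("l",t);gauge("r",t)
shift([.550,.0846,.092])
s=camera("side")
cv2.imwrite("pics/l2.png",cv2.resize(s[230:330,240:380],None,fx=5,fy=5,interpolation=cv2.INTER_CUBIC))
E
```

```text
l needle -46.8 tab -1.45 pad mm to go 15.83
r needle 20.98 tab -38.22 pad mm to go 20.66
2.675 [0.5508 0.0828 0.1094] [-0.58  0.89  0.33] 0.003483858882093772 [-7.e-04 -1.e-04 -1.e+00] shift [-0.1 -2.  17.4]
```

View pics/l2.png

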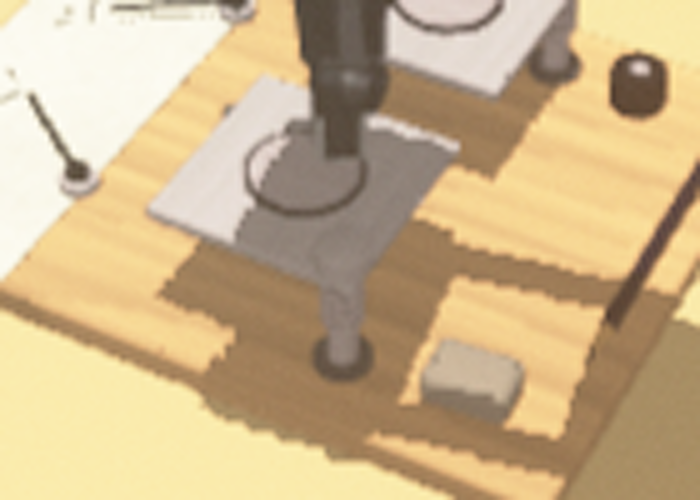

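The side crop shows the fingertip's dark end at about (308,261) and the left pad's top at about (308,280). I'll check that against the projection of the TCP.

Run:
```python
from h import *
shift([.550,.0846,.092])
for P in([.5505,.083,.1092],[.5505,.083,.128],[.55,.0846,.092],[.55,.0846,.079],[.70485,.0097,.027],[.67165,-.13585,.027]):print(P,proj("side",np.array(P)).round(1))
s=camera("side");cv2.imwrite("pics/s3.png",s)
print(s[250:300:2,308].tolist())
```

```text
2.725 [0.551  0.0827 0.1096] [-0.19 -0.51  0.16] -0.0004443498334498303 [-3.e-04 -1.e-04 -1.e+00] shift [-0.2 -2.1 17.6]
[0.5505, 0.083, 0.1092] [307.9 271.2]
[0.5505, 0.083, 0.128] [307.9 264.8]
[0.55, 0.0846, 0.092] [307.9 277.5]
[0.55, 0.0846, 0.079] [307.9 281.7]
[0.70485, 0.0097, 0.027] [255.2 263.1]
[0.67165, -0.13585, 0.027] [287. 229.]
[[63, 75, 88], [63, 76, 89], [64, 78, 90], [62, 76, 87], [62, 76, 87], [65, 77, 88], [117, 126, 139], [115, 123, 138], [116, 124, 139], [116, 125, 139], [71, 85, 99], [119, 129, 141], [118, 128, 141], [115, 124, 138], [117, 127, 141], [123, 132, 144], [127, 137, 149], [125, 132, 148], [123, 133, 147], [118, 129, 143], [111, 121, 138], [110, 121, 136], [115, 125, 143], [122, 131, 148], [120, 131, 147]]
```

The dark finger end is about 10 px above where the TCP projects, so the two disagree. I'll check with the wrist camera.

Run:
```python
from h import *
c=calibration("wrist");print({k:np.round(v,4).tolist() for k,v in c.items()})
w=camera("wrist")
def pw(X):
    v=np.array(c["R"])@X+np.array(c["t"]);r=np.hypot(v[0],v[1]);a=np.arctan2(r,v[2]);return (c["cx"]+c["fx"]*a*v[0]/r,c["cy"]+c["fy"]*a*v[1]/r)
for P in(get_obs()["eef_pos"],[.55,.0846,.092],[.4996,-.1387,.092],[.5505,.083,.13]):print(P,np.round(pw(np.array(P)),1))
cv2.imwrite("pics/w3.png",w)
```

```text
{'fx': 371.6483, 'fy': 371.6483, 'cx': 321.047, 'cy': 239.618, 'R': [[0.3744, -0.9273, -0.0002], [-0.8812, -0.3558, 0.3114], [-0.2888, -0.1164, -0.9503]], 't': [-0.1292, 0.5022, 0.4656]}
[0.55120146 0.08271969 0.10982251] [322.  280.5]
[0.55, 0.0846, 0.092] [318.  268.1]
[0.4996, -0.1387, 0.092] [544.1 407. ]
[0.5505, 0.083, 0.13] [320.9 299.2]
```

View pics/w3.png

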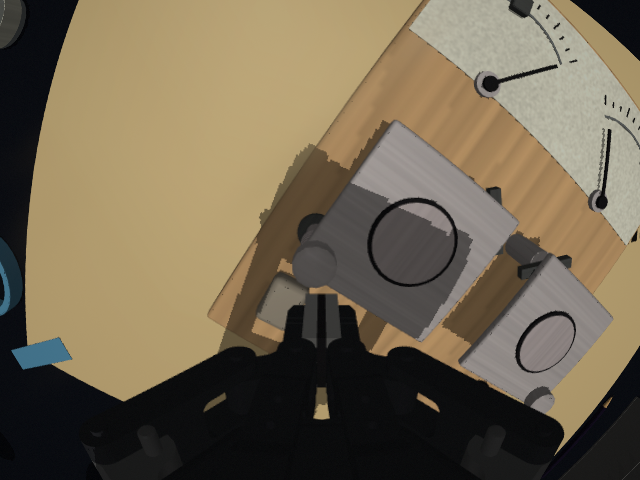

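The wrist view shows the fingertips ending at about (321,294) and the left pad at about (315,264). The visible tips are roughly 25 mm shorter than the TCP implies. The lateral offset is about +2 mm in x and −3 mm in y. I'll correct that and go down by feel.

Request:
servo_tool(
  commands="0 0 0 2 -3 5 0;0 0 0 0 0 8 0;0 0 0 0 0 5 0;0 0 0 0 0 0 0;0 0 0 0 0 0 0",
)

```text
time_s: 3.45
eef_pos: [0.552, 0.0864, 0.0917]
eef_rot: [0.0, 0.982, 0.191, 0.0]
wrist_force: [0.5, 0.3, 0.3]
opening: -0.005
grasp_force: 0.0
```

Run:
```python
from h import *
gauge("l",camera("top"));shift([.550,.0846,.092])
s=camera("side");cv2.imwrite("pics/s4.png",s)
print([int(v) for v in s[255:300,308].mean(1)])
```

```text
l needle -46.8 tab -1.45 pad mm to go 15.83
3.5 [0.5521 0.0864 0.0919] [-1.08  0.67 -0.47] -0.0008887641485118944 [ 4.e-04 -0.e+00 -1.e+00] shift [-2.7  0.9 -0.1]
[97, 89, 77, 76, 73, 74, 76, 73, 75, 75, 76, 75, 70, 90, 103, 82, 106, 130, 129, 128, 123, 125, 125, 129, 132, 131, 133, 138, 138, 134, 134, 135, 136, 129, 120, 124, 127, 125, 130, 128, 126, 132, 133, 135, 130]
```

Request:
servo_tool(
  commands="0 0 0 0 0 6 0;0 0 0 0 0 6 0;0 0 0 0 0 4 0;0 0 0 0 0 0 0",
)

```text
time_s: 4.05
eef_pos: [0.5514, 0.0865, 0.0751]
eef_rot: [-0.0, 0.982, 0.191, -0.001]
wrist_force: [-0.9, -0.0, -0.5]
opening: 0.003
grasp_force: 0.0
```

Run:
```python
from h import *
gauge("l",camera("top"));shift([.550,.0846,.092])
s=camera("side");w=camera("wrist")
c=np.zeros((480,790,3),np.uint8);c[:,:390]=cv2.resize(s[235:315,275:340],(390,480),interpolation=cv2.INTER_CUBIC);c[:,395:790]=cv2.resize(w[200:360,255:387],(395,480),interpolation=cv2.INTER_CUBIC)
cv2.imwrite("pics/l5.png",c)
```

```text
l needle -46.8 tab -1.45 pad mm to go 15.83
4.1 [0.5517 0.0865 0.0754] [-0.1   0.17  0.38] 0.0028042507195552937 [-6.e-04  0.e+00 -1.e+00] shift [ -2.3   1.1 -16.6]
```

View pics/l5.png

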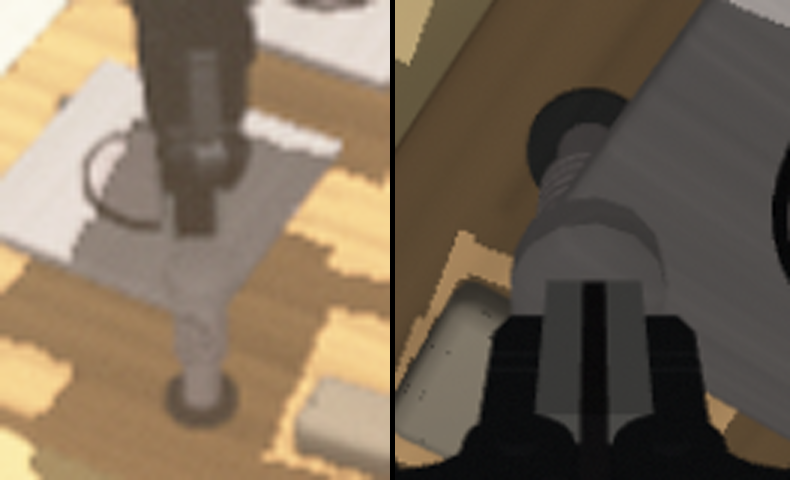

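The side crop shows the tip just above the pad, with a gap of about 12 mm. The wrist crop shows the finger slightly behind the pad's centre. I'll nudge it forward and go down.

Request:
servo_tool(
  commands="0 0 0 3 -1 4 0;0 0 0 0 0 4 0;0 0 0 0 0 1 0;0 0 0 0 0 0 0",
)

```text
time_s: 4.7
eef_pos: [0.5541, 0.0886, 0.0665]
eef_rot: [-0.0, 0.982, 0.191, -0.0]
wrist_force: [0.1, 0.3, -0.9]
opening: 0.005
grasp_force: 0.0
```

Request:
servo_tool(
  commands="0 0 0 0 0 2 0;0 0 0 0 0 0 0",
)

```text
time_s: 4.95
eef_pos: [0.5542, 0.0885, 0.0646]
eef_rot: [-0.0, 0.982, 0.191, -0.0]
wrist_force: [0.0, -0.5, -0.3]
opening: -0.002
grasp_force: 0.0
```

Request:
servo_tool(
  commands="0 0 0 0 0 2 0;0 0 0 0 0 0 0",
)

```text
time_s: 5.2
eef_pos: [0.5542, 0.0885, 0.0625]
eef_rot: [-0.0, 0.982, 0.191, -0.0]
wrist_force: [0.2, -0.2, -0.3]
opening: 0.001
grasp_force: 0.0
```

Run:
```python
from h import *
gauge("l",camera("top"));shift([.550,.0846,.092])
```

```text
l needle -46.8 tab -1.45 pad mm to go 15.83
5.25 [0.5542 0.0885 0.0626] [-0.39 -1.02  0.05] -0.003085691107432834 [-2.e-04  0.e+00 -1.e+00] shift [ -5.4   2.1 -29.4]
```

Request:
servo_tool(
  commands="0 0 0 0 0 2 0;0 0 0 0 0 0 0",
)

```text
time_s: 5.5
eef_pos: [0.5542, 0.0885, 0.0605]
eef_rot: [-0.0, 0.982, 0.191, -0.0]
wrist_force: [-0.5, 0.6, -0.1]
opening: 0.001
grasp_force: 0.0
```

Request:
servo_tool(
  commands="0 0 0 0 0 2 0;0 0 0 0 0 0 0",
)

```text
time_s: 5.75
eef_pos: [0.5544, 0.0885, 0.0586]
eef_rot: [0.0, 0.982, 0.191, 0.0]
wrist_force: [-0.2, -0.6, 0.2]
opening: 0.001
grasp_force: 0.0
```

Run:
```python
from h import *
gauge("l",camera("top"));shift([.550,.0846,.092])
s=camera("side");w=camera("wrist")
c=np.zeros((480,790,3),np.uint8);c[:,:390]=cv2.resize(s[235:315,275:340],(390,480),interpolation=cv2.INTER_CUBIC);c[:,395:790]=cv2.resize(w[200:360,255:387],(395,480),interpolation=cv2.INTER_CUBIC)
cv2.imwrite("pics/l6.png",c)
```

```text
l needle -46.81 tab -1.45 pad mm to go 15.83
5.8 [0.5543 0.0885 0.0586] [-0.1   0.27  0.39] -0.0008484650440794412 [-1.e-04  0.e+00 -1.e+00] shift [ -5.4   2.  -33.4]
```

View pics/l6.png

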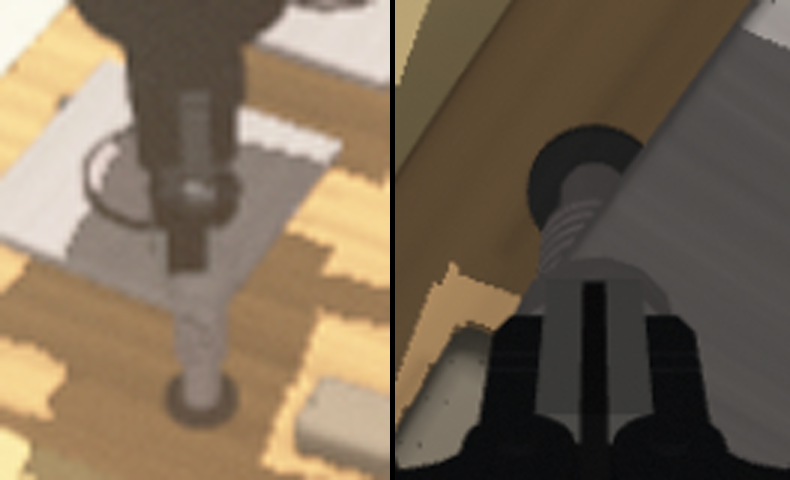

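The side crop shows the tip about 2 px left of the pad's axis, roughly 4 mm too far in +x. In the wrist crop it is laterally centred. I'll move back 3 mm and continue down.

Request:
servo_tool(
  commands="0 0 0 -3 1 0 0;0 0 0 0 0 2 0;0 0 0 0 0 0 0",
)

```text
time_s: 6.28
eef_pos: [0.5515, 0.0865, 0.0566]
eef_rot: [-0.0, 0.982, 0.191, -0.0]
wrist_force: [-1.2, 0.8, 3.3]
opening: 0.002
grasp_force: 1.3
```

Request:
servo_tool(
  commands="0 0 0 0 0 2 0;0 0 0 0 0 0 0",
)

```text
time_s: 6.52
eef_pos: [0.5517, 0.0867, 0.0546]
eef_rot: [-0.0, 0.982, 0.191, -0.0]
wrist_force: [-1.9, 2.2, 3.3]
opening: -0.003
grasp_force: 1.7
```

Request:
servo_tool(
  commands="0 0 0 0 0 2 0;0 0 0 0 0 0 0",
)

```text
time_s: 6.78
eef_pos: [0.5519, 0.0868, 0.0526]
eef_rot: [-0.0, 0.982, 0.191, 0.0]
wrist_force: [-2.1, 1.6, 4.5]
opening: -0.001
grasp_force: 2.1
```

Run:
```python
from h import *
gauge("l",camera("top"));shift([.550,.0846,.092])
```

```text
l needle -29.26 tab -1.45 pad mm to go 9.71
6.825 [0.5519 0.0868 0.0527] [-2.51  3.71  4.15] 0.000370496044083999 [-1.e-04  4.e-04 -1.e+00] shift [ -2.5   1.3 -39.3]
```

Request:
servo_tool(
  commands="0 0 0 0 -1 2 0;0 0 0 0 0 2 0;0 0 0 0 -1 2 0;0 0 0 0 0 2 0;0 0 0 0 0 0 0",
)

```text
time_s: 7.45
eef_pos: [0.5515, 0.0876, 0.0448]
eef_rot: [0.001, 0.982, 0.191, 0.0]
wrist_force: [-2.1, -2.5, 6.0]
opening: -0.0
grasp_force: 3.0
```

Run:
```python
from h import *
gauge("l",camera("top"));shift([.550,.0846,.092])
```

```text
l needle -6.29 tab -1.46 pad mm to go 1.69
7.5 [0.5516 0.0875 0.0449] [-2.24 -2.16  6.35] 0.003943124737345241 [ 6.0e-04 -1.2e-03 -1.0e+00] shift [ -2.5   2.2 -47.1]
```

Request:
servo_tool(
  commands="0 0 0 0 0 1 0;0 0 0 0 0 0.6 0;0 0 0 0 0 0 0",
)

```text
time_s: 7.88
eef_pos: [0.5515, 0.0876, 0.0433]
eef_rot: [0.001, 0.982, 0.191, 0.0]
wrist_force: [-2.6, -0.9, 7.3]
opening: 0.003
grasp_force: 3.2
```

Run:
```python
from h import *
t=camera("top");cv2.imwrite("pics/t6.png",t);gauge("l",t);shift([.550,.0846,.092])
cv2.imwrite("pics/z6.png",cv2.resize(t[140:200,285:345],None,fx=9,fy=9,interpolation=cv2.INTER_CUBIC))
```

```text
l needle -1.42 tab -1.45 pad mm to go -0.01
7.925 [0.5515 0.0876 0.0434] [-2.21 -2.11  6.48] 9.596260725125753e-05 [ 6.0e-04 -1.1e-03 -1.0e+00] shift [ -2.5   2.3 -48.6]
```

View pics/z6.png

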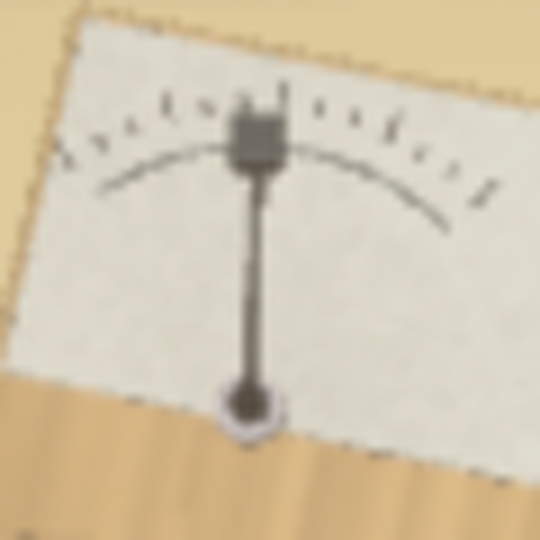

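The crop shows the left needle in line with the middle of its tab, with the tip at about (258,180) and the tab's inner edge at about (258,170). I'll hold it, then release.

Request:
servo_tool(
  commands="0 0 0 0 0 0 0;0 0 0 0 0 0 0;0 0 0 0 0 0 0;0 0 0 0 0 0 0;0 0 0 0 0 0 0",
)

```text
time_s: 8.55
eef_pos: [0.5516, 0.0876, 0.0434]
eef_rot: [0.001, 0.982, 0.191, 0.0]
wrist_force: [-2.4, -1.3, 6.8]
opening: 0.003
grasp_force: 3.2
```

Request:
servo_tool(
  commands="0 0 0 0 0 0 0;0 0 0 0 0 0 0;0 0 0 0 0 0 0;0 0 0 0 0 0 0;0 0 0 0 0 0 0",
)

```text
time_s: 9.18
eef_pos: [0.5515, 0.0876, 0.0434]
eef_rot: [0.001, 0.982, 0.191, 0.0]
wrist_force: [-2.4, -1.5, 6.5]
opening: -0.001
grasp_force: 3.2
```

Run:
```python
from h import *
gauge("l",camera("top"));shift([.550,.0846,.092])
```

```text
l needle -1.59 tab -1.45 pad mm to go 0.05
9.225 [0.5515 0.0876 0.0434] [-2.97 -0.98  6.84] 0.0011218769551044631 [ 6.0e-04 -1.1e-03 -1.0e+00] shift [ -2.5   2.3 -48.6]
```

Request:
servo_tool(
  commands="0 0 0 0 0 -3 0;0 0 0 0 1 -5 0;0 0 0 0 1 -7 0;0 0 0 0 0 -10 0;0 0 0 0 0 -20 0",
)

```text
time_s: 9.85
eef_pos: [0.551, 0.0866, 0.0878]
eef_rot: [-0.0, 0.982, 0.191, -0.001]
wrist_force: [0.6, -0.2, 0.6]
opening: -0.001
grasp_force: 0.0
```

Request:
servo_tool(
  commands="0 0 0 0 0 -15 0;0 0 0 -11 17 0 0;0 0 0 -20 30 0 0;0 0 0 -25 35 0 0;0 0 0 -25 35 0 0",
)

```text
time_s: 10.48
eef_pos: [0.5194, -0.0543, 0.1024]
eef_rot: [-0.0, 0.982, 0.191, -0.001]
wrist_force: [2.2, -0.7, -0.0]
opening: -0.005
grasp_force: 0.0
```

Request:
servo_tool(
  commands="0 0 0 -25 35 0 0;0 0 0 -20 29 0 0;0 0 0 -5 6 0 0;0 0 0 0 0 0 0;0 0 0 0 0 0 0",
)

```text
time_s: 11.1
eef_pos: [0.5005, -0.1351, 0.1028]
eef_rot: [-0.0, 0.981, 0.192, -0.0]
wrist_force: [-0.2, -0.2, 0.3]
opening: -0.004
grasp_force: 0.0
```

Run:
```python
from h import *
t=camera("top");gauge("l",t);gauge("r",t);shift([.5012,-.1369,.0587])
```

```text
l needle -46.8 tab -1.45 pad mm to go 15.83
r needle 20.98 tab -38.22 pad mm to go 20.66
11.15 [ 0.5007 -0.135   0.1029] [ 0.01  0.14 -0.23] -0.005631557199224534 [-3.e-04  4.e-04 -1.e+00] shift [-0.2  2.  44.2]
```

The left side sprang back to rest. Now the right pad.

Request:
servo_tool(
  commands="0 0 0 0 2 12 0;0 0 0 0 0 15 0;0 0 0 0 0 10 0;0 0 0 0 0 3 0;0 0 0 0 0 0 0",
)

```text
time_s: 11.78
eef_pos: [0.5013, -0.1378, 0.0628]
eef_rot: [-0.0, 0.982, 0.191, -0.0]
wrist_force: [-0.1, 0.9, 0.1]
opening: -0.003
grasp_force: 0.0
```

Request:
servo_tool(
  commands="0 0 0 0 0 3 0;0 0 0 0 0 2 0;0 0 0 0 0 2 0;0 0 0 0 0 2 0;0 0 0 0 0 0 0",
)

```text
time_s: 12.4
eef_pos: [0.5014, -0.1382, 0.0542]
eef_rot: [0.0, 0.982, 0.191, -0.0]
wrist_force: [-1.7, -1.4, 4.1]
opening: -0.002
grasp_force: 1.8
```

Run:
```python
from h import *
gauge("r",camera("top"));shift([.5012,-.1369,.0587])
```

```text
r needle 7.81 tab -38.21 pad mm to go 16.07
12.45 [ 0.5015 -0.1381  0.0542] [-2.72 -1.93  3.28] 0.00024805391774420494 [ 1.e-04 -4.e-04 -1.e+00] shift [ 0.2 -1.3 -4.5]
```

Request:
servo_tool(
  commands="0 0 0 -1 0 3 0;0 0 0 0 0 3 0;0 0 0 -1 0 3 0;0 0 0 0 0 2 0;0 0 0 0 0 0 0",
)

```text
time_s: 13.08
eef_pos: [0.5006, -0.1388, 0.0435]
eef_rot: [0.0, 0.982, 0.191, 0.001]
wrist_force: [0.3, 0.3, 6.0]
opening: 0.001
grasp_force: 3.3
```

Run:
```python
from h import *
gauge("r",camera("top"));shift([.5012,-.1369,.0587])
```

```text
r needle -23.38 tab -38.22 pad mm to go 5.18
13.125 [ 0.5006 -0.1387  0.0436] [ 0.5  -0.87  6.78] 0.0014478534885029207 [ 2.1e-03 -4.0e-04 -1.0e+00] shift [  1.3  -1.5 -15.1]
```

Request:
servo_tool(
  commands="0 0 0 -0.5 0 2 0;0 0 0 0 0 1.5 0;0 0 0 0 0 0.5 0;0 0 0 0 0 0 0",
)

```text
time_s: 13.62
eef_pos: [0.5005, -0.1389, 0.0399]
eef_rot: [0.0, 0.982, 0.191, 0.001]
wrist_force: [0.5, 0.7, 7.5]
opening: 0.002
grasp_force: 3.9
```

Run:
```python
from h import *
gauge("r",camera("top"));shift([.5012,-.1369,.0587])
```

```text
r needle -34.1 tab -38.17 pad mm to go 1.42
13.675 [ 0.5005 -0.1389  0.0399] [-0.08  1.04  8.14] 0.0006675782721030804 [ 2.8e-03 -4.0e-04 -1.0e+00] shift [  1.4  -1.6 -18.8]
```

Request:
servo_tool(
  commands="0 0 0 0 0 0.8 0;0 0 0 0 0 0.5 0;0 0 0 0 0 0 0",
)

```text
time_s: 14.05
eef_pos: [0.5005, -0.1389, 0.0386]
eef_rot: [0.0, 0.982, 0.191, 0.001]
wrist_force: [0.2, 0.4, 8.9]
opening: -0.003
grasp_force: 4.1
```

Run:
```python
from h import *
gauge("r",camera("top"));shift([.5012,-.1369,.0587])
```

```text
r needle -37.62 tab -38.21 pad mm to go 0.21
14.1 [ 0.5005 -0.1389  0.0387] [-0.45  1.18  9.14] -0.0011085770706505235 [ 2.8e-03 -4.0e-04 -1.0e+00] shift [  1.4  -1.6 -20. ]
```

Request:
servo_tool(
  commands="0 0 0 0 0 0.2 0;0 0 0 0 0 0 0;0 0 0 0 0 0 0;0 0 0 0 0 0 0;0 0 0 0 0 0 0",
)

```text
time_s: 14.72
eef_pos: [0.5005, -0.1389, 0.0385]
eef_rot: [0.0, 0.982, 0.191, 0.001]
wrist_force: [0.1, 1.0, 8.5]
opening: -0.002
grasp_force: 4.1
```

Request:
servo_tool(
  commands="0 0 0 0 0 0 0;0 0 0 0 0 0 0;0 0 0 0 0 0 0;0 0 0 0 0 0 0;0 0 0 0 0 0 0",
)

```text
time_s: 15.35
eef_pos: [0.5005, -0.1389, 0.0384]
eef_rot: [0.0, 0.982, 0.191, 0.001]
wrist_force: [0.1, 1.1, 8.1]
opening: -0.001
grasp_force: 4.1
```

Run:
```python
from h import *
gauge("r",camera("top"))
```

```text
r needle -38.21 tab -38.22 pad mm to go 0.01
```

Request:
servo_tool(
  commands="0 0 0 0 0 -3 0;0 0 0 1 0 -5 0;0 0 0 1 0 -7 0;0 0 0 0 0 -10 0;0 0 0 0 0 -20 0",
)

```text
time_s: 16.02
eef_pos: [0.4998, -0.1371, 0.0819]
eef_rot: [-0.001, 0.982, 0.191, -0.001]
wrist_force: [-0.7, -0.4, 0.0]
opening: -0.001
grasp_force: 0.0
```

Request:
servo_tool(
  commands="0 0 0 0 0 -20 0;0 0 0 0 0 -20 0;0 0 0 0 0 0 0;0 0 0 0 0 0 0",
)

```text
time_s: 16.52
eef_pos: [0.5004, -0.1376, 0.1217]
eef_rot: [-0.001, 0.982, 0.191, -0.0]
wrist_force: [-0.8, -0.0, 0.7]
opening: -0.001
grasp_force: 0.0
```

Run:
```python
from h import *
t=camera("top");gauge("l",t);gauge("r",t);shift([.5012,-.1369,.0587])
print(hand_in())
```

```text
l needle -46.8 tab -1.45 pad mm to go 15.83
r needle 20.98 tab -38.21 pad mm to go 20.66
16.575 [ 0.5001 -0.1375  0.1214] [-0.26 -0.44 -0.67] 0.0022903396684121192 [-0.0018  0.0011 -1.    ] shift [ 1.3 -0.1 62.7]
the job is handed in; nothing more can be done
None
```

I pressed the left pad, then the right, until each needle lined up with its tab (within about 0.2° in the top camera), held each for over a second, and both sprang back to rest; the job was handed in at about 16.6 s with the arm clear.

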